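# Lids back on their own canisters

## Task

After washing up, the lids of the three stoneware canisters were put back on the wrong ones and none of them fits. Change them round so that every lid sits fully home and level in the mouth of its own canister (smallest on smallest, middle on middle, largest on largest), setting the lid that has to wait down on the empty cork mat meanwhile and letting go of it there. Leave the canisters standing where they are and do not disturb the pepper mill, the salt shaker or the garlic.

Things in the scene. Friction and masses are not known exactly. Their poses are not given: they have to be found in the camera images.
- lid_s_knob (a point): smallest of three round pale-wood lids, loose, on the middle-sized canister at first. Knob 30 mm wide (straight sides 10-30 mm above disc); disc 76 mm wide, 10 thick; below, a dark plug 47 mm wide, 14 deep, its lowest 6 mm tapering to 39. Point: middle of knob, 20 mm above disc's top, 44 above plug's underside; z up its axis. Home = disc flat on the rim, point 30 mm above rim.
- lid_m_knob (a point): middle-sized of three round pale-wood lids, loose, on the largest canister at first. Knob 30 mm wide (straight sides 10-30 mm above disc); disc 90 mm wide, 10 thick; below, a dark plug 61 mm wide, 14 deep, its lowest 6 mm tapering to 53. Point: middle of knob, 20 mm above disc's top, 44 above plug's underside; z up its axis. Home = disc flat on the rim, point 30 mm above rim.
- lid_l_knob (a point): largest of three round pale-wood lids, loose, on the smallest canister at first. Knob 30 mm wide (straight sides 10-30 mm above disc); disc 104 mm wide, 10 thick; below, a dark plug 75 mm wide, 14 deep, its lowest 6 mm tapering to 67. Point: middle of knob, 20 mm above disc's top, 44 above plug's underside; z up its axis. Home = disc flat on the rim, point 30 mm above rim.
- canister_s_mouth (a point): the smallest of three open white stoneware canisters, 106 mm across the belly, 78 mm high, standing loose (not fixed) on the worktop; its round mouth is 52 mm across inside and 64 mm across the rim. The point is the centre of the mouth at the height of the rim; z up. The smallest lid belongs in it.
- canister_m_mouth (a point): the middle-sized of three open white stoneware canisters, 114 mm across the belly, 102 mm high, standing loose (not fixed) on the worktop; its round mouth is 66 mm across inside and 78 mm across the rim. The point is the centre of the mouth at the height of the rim; z up. The middle-sized lid belongs in it.
- canister_l_mouth (a point): the largest of three open white stoneware canisters, 122 mm across the belly, 126 mm high, standing loose (not fixed) on the worktop; its round mouth is 80 mm across inside and 92 mm across the rim. The point is the centre of the mouth at the height of the rim; z up. The largest lid belongs in it.
- mat_top (a point): a round cork mat lying fixed on the worktop, 136 mm across and 8 mm thick, empty at the start; the point is the centre of its top face, z up. A lid set on it stands on its plug, knob up.
- pepper_mill: a dark wooden pepper mill behind the canisters, 58 mm across, 150 mm high, a loose bystander; origin at the centre of its underside, z up
- salt_shaker: a glass salt shaker with a metal top behind the canisters, 44 mm across, 90 mm high, a loose bystander; origin at the centre of its underside, z up
- garlic: a bulb of garlic behind the canisters, 56 mm across and high, a loose bystander; origin at the centre of its underside

How it is judged:
By the outcome, as a careful person would: the job done as asked, in the order asked, and still so for the second after the job is handed in, with the robot touching nothing.
It also fails if it takes over 138 s, if anything falls off the work surface, if the arm or the gripper's body presses on something with over 40 N, if the wrist force passes 120 N, or if a joint passes its speed limit or range.

## Robot

A 6-joint arm with a two-finger parallel gripper is mounted at the origin on a cart in front of the work surface, level with it; the furniture and walls round the work are solid. World frame = base frame: x ahead of the robot, y to its left, z up, the work surface at z = 0. Lengths are in m, angles in rad, forces in N, time in s.
With the tool pointing down it reaches from about 0.275 to 0.75 m from the base axis. Payload 10.2 kg.
Tool frame: the origin (TCP) lies midway between the tips of the shut fingers; the grasp point (between the pads) lies ctrl.pinch_z behind it (ctrl.pinch_z is the distance from the TCP to the grasp point, in m); z points along the fingers, y is the line along which they close (so a half turn about z gives the same grasp; the last joint's range is limited). The gripper opens to 88 mm and grips with 3 to 60 N. Pads are 18 mm wide; open, the fingers measure 123 mm over their backs; the gripper's body (75 mm by 187 mm) begins 45 mm behind the grasp point.
Start: joints at [-1.351, 0.313, 1.498, -0, 1.331, -0.223], TCP at [0.225, -0.474, 0.239] pointing down, gripper open.
Joint ranges: [-2.94, 2.94], [-0.97, 2.17], [0.19, 2.56], [-1.23, 4.37], [0.02, 3.11], [-2.88, 2.88]. Speed limits (rad/s): [2.39, 2.39, 3.01, 3.14, 3.14, 3.14].

## Interface

Orientations are given as [roll, pitch, yaw] about the fixed x, y, z axes, in that order (R = Rz(yaw) Ry(pitch) Rx(roll)).
In Python, from station import ctrl gives the robot as it stands.
- The arm moves only by the tool play_rows, never from a script. Its argument "deltas" is a list of rows, each an object with "delta_rot": the turn, a rotation vector about the tool's x, y, z each as a share of 5 degrees, from -1 to 1, a list of three; "travel": the shift along the tool's x, y, z each as a share of 20 mm, from -1 to 1, a list of three; "fingers": the opening, from 0 (shut) to 1 (fully open). In form: [{"delta_rot": [wx, wy, wz], "travel": [dx, dy, dz], "fingers": fingers}, ...]. A call has 1 to 5 rows; each row shifts and turns the commanded pose from where the row before left it, along the tool's axes as they then stand; what a row does not reach is not made up. A row lasts 1/10 s, in which the tool goes at most 50 mm and 8.59 degrees, less where a joint would pass 70% of its speed; a pose out of reach is approached as far as the arm can. A call with a number of a shift or a turn outside -1 to 1 is refused whole. A call with a gripper value outside its range is refused whole. The fingers move at their own pace and stop on an object; the grip force is fixed at half the most. Time passes only in rows, so rows that do not move let the fingers close. It gives the time, the measured TCP pose, the force, the opening and the grip force at its end, in the units of the state.
- ctrl.sense(): the state, without advancing time (a new reading comes with each control period).
- ctrl.grab_frame(name): name is "side" or "top" or "wrist"; returns the picture (480x640x3 uint8, red, green, blue); there is no depth.
- ctrl.get_calibration(name): a dict with "camera_matrix" (3x3 intrinsics, pixels), "position" and "orientation" of the camera in the world. Camera axes: x right, y up, looking along -z (the intrinsics and any distortion apply to the point x, -y, -z); pixel columns grow to the right and rows downward; lengths in m; the calibration is good to about 2 mm. A picture is of the moment at which its call begins: read the wrist's pose just before it. get_calibration takes no time and is no camera call; for the wrist camera it gives the pose at the moment of the call.
- ctrl.sign_off(): hands the job in; it is judged then, once.
The state is a dict: "clock": time; "joints": joint angles; "qvel": joint speeds; "effort": joint torques, N m; "tcp_pos": TCP position; "eef_rot": TCP orientation; "force": force on the tool from outside, world axes, zero at the start; "torque": the same for the moment, N m; "gripper_width": opening from 0.0 (shut) to 1.0 (fully open); "gripper_force": force on a finger pad.
Only numpy, scipy, OpenCV 4.12 (cv2) and the standard library are available. Lean on these libraries where they do the work, as an engineer would, in place of code of your own. Each camera call takes 0.05 s, during which the arm holds its last target. There are 200 camera calls.

## Working session

There is one attempt and no reset: what is moved stays moved. The work goes in short steps, Python scripts to look and compute and a tool call to move; the robot and the scene stay as the last step left them, time stands still between calls to the robot, and variables do not carry over. Pictures are saved under pics/ and viewed, at most 14 in all, crops included, and the job is handed in when it is done.

Besides the shell and the picture viewer there is one more tool, called after "Emit:" as name(argument=value, ...) on one line, values as JSON. play_rows: Moves the arm, as the interface text tells. Shift numbers are shares of 20 mm and turn numbers shares of 5 degrees, none past 1 either way. Its arguments: {"type":"object","properties":{"deltas":{"type":"array","items":{"type":"object","properties":{"delta_rot":{"type":"array","items":{"type":"number","minimum":-1,"maximum":1}},"travel":{"type":"array","items":{"type":"number","minimum":-1,"maximum":1}},"fingers":{"type":"number"}}}}},"required":["deltas"]}

```bash
ls; mkdir -p pics; python3 - <<'E'
from station import ctrl
import cv2
for n in ("top","side"):
    c=ctrl.get_calibration(n); print(n,c)
    cv2.imwrite(f"pics/{n}0.png",ctrl.grab_frame(n)[:,:,::-1])
print(ctrl.sense(),ctrl.pinch_z)
E
```

```text
pics
top {'camera_matrix': array([[579.56877151,   0.        , 313.68566296],
       [  0.        , 579.56877151, 252.73162864],
       [  0.        ,   0.        ,   1.        ]]), 'position': array([0.47989898, 0.02101749, 1.39290938]), 'orientation': array([ 0.06049126, -0.02437617, -1.57267273])}
side {'camera_matrix': array([[533.29293702,   0.        , 324.45157774],
       [  0.        , 533.29293702, 237.61415727],
       [  0.        ,   0.        ,   1.        ]]), 'position': array([ 0.56362994, -1.03426083,  0.55618861]), 'orientation': array([ 1.17175816, -0.00248581,  0.02849254])}
{'clock': 0.1, 'joints': array([-1.35140436e+00,  3.13394795e-01,  1.49831802e+00,  3.22905399e-05,
        1.33097222e+00, -2.23431207e-01]), 'qvel': array([ 1.03181007e-03, -1.55038628e-03, -3.89693804e-03, -1.63715029e-04,
        9.79519243e-05,  6.85647510e-04]), 'effort': array([ 2.22642841e-03, -4.02811897e+01, -2.52644634e+01,  6.95647183e-02,
        3.42288672e-02, -5.59973410e-05]), 'tcp_pos': array([ 0.22489577, -0.4741731 ,  0.23823413]), 'eef_rot': array([-3.14053438e+00, -2.72624286e-04,  4.42815347e-01]), 'force': array([-0.07680982,  0.8867926 , -0.70292779]), 'torque': array([ 0.01708143, -0.00778695,  0.00984818]), 'gripper_force': 0.0, 'gripper_width': 1.0035994315479697} 0.0187
```

View pics/top0.png

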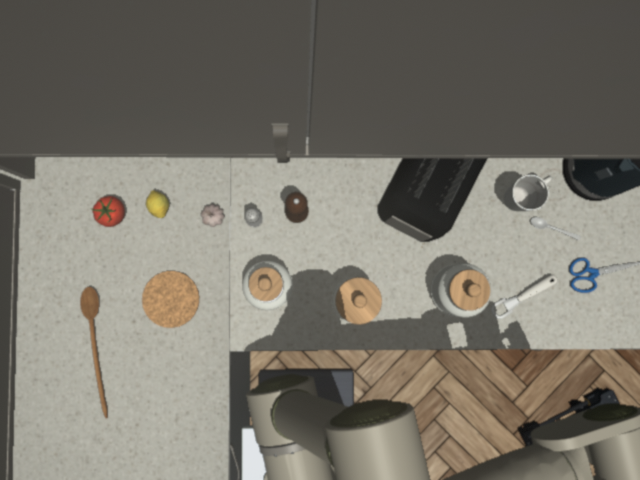

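View pics/side0.png

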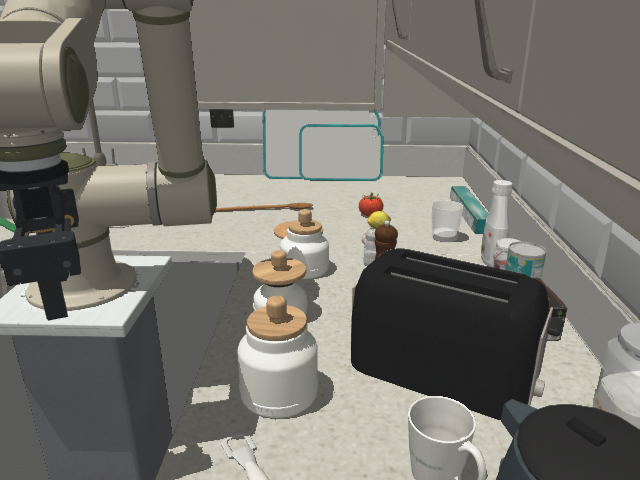

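Top view: lids sit near (266,284), (360,300) and (468,290), and the mat is at (171,298). That makes them, left to right, small on M, large on S, and medium on L. The side view confirms the discs are level. Next I measure by casting rays.

```bash
cat > h.py <<'E'
import numpy as np, cv2
from scipy.spatial.transform import Rotation as Ro
from scipy.optimize import least_squares
from station import ctrl
def rays(c,px):
    px=np.asarray(px,float).reshape(-1,2); d=np.c_[px,np.ones(len(px))]@np.linalg.inv(c["camera_matrix"]).T
    d[:,1:]*=-1
    return d@Ro.from_euler("xyz",c["orientation"]).as_matrix().T
def plane(c,px,z):
    d=rays(c,px); p=np.asarray(c["position"]); return (p+d*((z-p[2])/d[:,2])[:,None])[:,:2]
def circle(P,r=None):
    f=(lambda v:np.hypot(*(P-v[:2]).T)-(r or v[2])); s=least_squares(f,[*P.mean(0),r or .05],loss="soft_l1",f_scale=.001)
    return s.x
def pix(c,P):
    q=(np.atleast_2d(P)-c["position"])@Ro.from_euler("xyz",c["orientation"]).as_matrix(); q[:,1:]*=-1
    q=q@c["camera_matrix"].T; return q[:,:2]/q[:,2:]
def orange(im):
    h=cv2.cvtColor(im,cv2.COLOR_RGB2HSV); return cv2.inRange(h,(6,85,60),(22,255,255))
E
python3 - <<'E'
from h import *
im=cv2.imread("pics/top0.png")[:,:,::-1].copy(); c=ctrl.get_calibration("top")
m=orange(im); m[346:]=0; m[:240]=0
n,l,s,_=cv2.connectedComponentsWithStats(m)
for i in range(1,n):
    if s[i,4]<300: continue
    ct=max(cv2.findContours((l==i).astype(np.uint8),cv2.RETR_EXTERNAL,cv2.CHAIN_APPROX_NONE)[0],key=cv2.contourArea)
    x=s[i,0]; z=.008 if x<230 else .112 if x<300 else .102 if x<400 else .136
    print(s[i],circle(plane(c,cv2.convexHull(ct),z)))
E
```

```text
[250 268  32  32 800] [0.48953869 0.0967743  0.03535949]
[ 143  271   56   56 2487] [0.45488024 0.32731287 0.06614567]
[ 450  270   40   40 1246] [ 0.47549506 -0.34848723  0.04348177]
[ 337  278   44   46 1580] [ 0.45192315 -0.11014205  0.0499059 ]
[ 81 287  18  59 562] [0.40729306 0.5327486  0.06603962]
```

Emit:
play_rows(deltas=[{"delta_rot": [0,0,1],"travel": [0,0,-0.6],"fingers": 1},{"delta_rot": [0,0,1],"travel": [0,0,-0.6],"fingers": 1},{"delta_rot": [0,0,1],"travel": [0,0,-0.6],"fingers": 1},{"delta_rot": [0,0,1],"travel": [0,0,-0.6],"fingers": 1},{"delta_rot": [0,0,1],"travel": [0,0,-0.6],"fingers": 1}])

```text
clock: 0.6
tcp_pos: [0.2249, -0.4742, 0.2989]
eef_rot: [-3.141, 0.0, 0.003]
force: [-0.5, 0.9, 0.1]
gripper_width: 1.003
gripper_force: 0.0
```

Emit:
play_rows(deltas=[{"delta_rot": [0,0,0.07],"travel": [0.6,-1,0],"fingers": 1},{"delta_rot": [0,0,0],"travel": [0.6,-1,0],"fingers": 1},{"delta_rot": [0,0,0],"travel": [0.6,-1,0],"fingers": 1},{"delta_rot": [0,0,0],"travel": [0.6,-1,0],"fingers": 1},{"delta_rot": [0,0,0],"travel": [0.6,-1,0],"fingers": 1}])

```text
clock: 1.1
tcp_pos: [0.2851, -0.3733, 0.2984]
eef_rot: [-3.141, 0.0, 0.0]
force: [-0.3, 0.1, 0.1]
gripper_width: 0.998
gripper_force: 0.0
```

Emit:
play_rows(deltas=[{"delta_rot": [0,0,0],"travel": [0.6,-1,0],"fingers": 1},{"delta_rot": [0,0,0],"travel": [0.6,-1,0],"fingers": 1},{"delta_rot": [0,0,0],"travel": [0.6,-1,0],"fingers": 1},{"delta_rot": [0,0,0],"travel": [0.6,-1,0],"fingers": 1},{"delta_rot": [0,0,0],"travel": [0.6,-1,0],"fingers": 1}])

```text
clock: 1.6
tcp_pos: [0.3451, -0.2733, 0.2985]
eef_rot: [-3.141, 0.0, 0.0]
force: [-0.6, 1.0, 0.1]
gripper_width: 1.0
gripper_force: 0.0
```

Emit:
play_rows(deltas=[{"delta_rot": [0,0,0],"travel": [0.6,-1,0],"fingers": 1},{"delta_rot": [0,0,0],"travel": [0.6,-1,0],"fingers": 1},{"delta_rot": [0,0,0],"travel": [0.6,-1,0],"fingers": 1},{"delta_rot": [0,0,0],"travel": [0.6,-1,0],"fingers": 1},{"delta_rot": [0,0,0],"travel": [0.6,-1,0],"fingers": 1}])

```text
clock: 2.1
tcp_pos: [0.405, -0.1733, 0.2985]
eef_rot: [-3.141, 0.0, 0.0]
force: [0.1, 0.5, 0.7]
gripper_width: 1.004
gripper_force: 0.0
```

```bash
python3 - <<'E'
from h import *
c=ctrl.get_calibration("wrist"); im=ctrl.grab_frame("wrist"); print(c)
cv2.imwrite("pics/w1.png",im[:,:,::-1])
print(pix(c,[[.452,-.110,.102],[.4895,.0968,.112],[.4755,-.3485,.136],[.4548,.3273,.008]]))
E
```

```text
{'camera_matrix': array([[404.57229108,   0.        , 325.98487801],
       [  0.        , 404.57229108, 248.34405926],
       [  0.        ,   0.        ,   1.        ]]), 'position': array([ 0.4846956 , -0.1724884 ,  0.44454374]), 'orientation': array([-3.13578605e-01,  1.25167500e-04, -1.57104161e+00])}
[[ 250.7908724   158.56376149]
 [ -19.93752683  110.75044193]
 [ 566.36938015  130.28771275]
 [-150.19816891  147.22053477]]
```

View pics/w1.png

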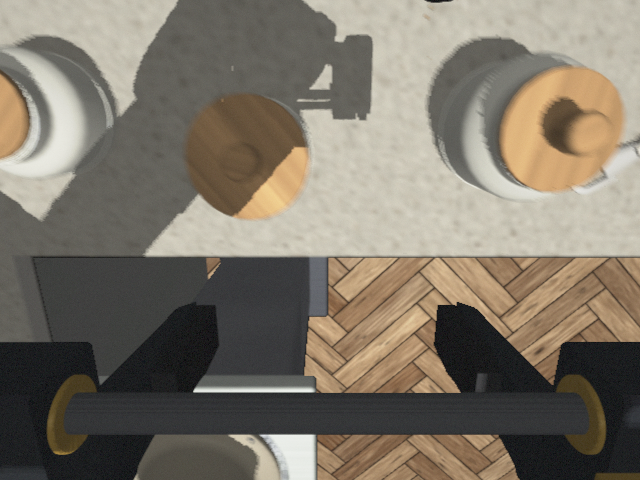

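Wrist view: the large lid is centred near (248,156), and the medium lid on L near (562,128). Both are close to the predictions. I'll fit them now.

```bash
cat >> h.py <<'E'
def disc(name,guess,z,r,im=None,mask=orange,c=None):
    """centre of a disc seen near guess(x,y): colour mask -> hull -> plane z -> circle"""
    c=c or ctrl.get_calibration(name); im=ctrl.grab_frame(name) if im is None else im
    g=pix(c,[[*guess,z]])[0]; R=1.25*np.linalg.norm(pix(c,[[guess[0],guess[1]+r,z]])[0]-g)
    roi=np.zeros(im.shape[:2],np.uint8); cv2.circle(roi,tuple(int(v) for v in g),int(R),255,-1)
    m=mask(im)&roi; m=cv2.morphologyEx(m,cv2.MORPH_OPEN,np.ones((3,3),np.uint8))
    n,l,s,_=cv2.connectedComponentsWithStats(m); i=1+s[1:,4].argmax()
    ct=max(cv2.findContours((l==i).astype(np.uint8),cv2.RETR_EXTERNAL,cv2.CHAIN_APPROX_NONE)[0],key=cv2.contourArea)
    H=cv2.convexHull(ct); h=np.zeros_like(m); cv2.fillPoly(h,[H],255)
    ct=max(cv2.findContours(h,cv2.RETR_EXTERNAL,cv2.CHAIN_APPROX_NONE)[0],key=len)
    return circle(plane(c,ct,z))
E
python3 - <<'E'
from h import *
im=cv2.imread("pics/w1.png")[:,:,::-1].copy()
print(disc("wrist",(.452,-.11),.102,.052,im),disc("wrist",(.4755,-.3485),.136,.045,im))
im=cv2.imread("pics/side0.png")[:,:,::-1].copy()
for g,z,r in (((.4895,.0968),.112,.038),((.452,-.11),.102,.052),((.4755,-.3485),.136,.045)):print(disc("side",g,z,r,im))
E
```

```text
[ 0.45253434 -0.10430191  0.05013368] [ 0.47633709 -0.34164122  0.04415999]
[0.48807831 0.09965861 0.03007854]
[ 0.4502272  -0.10449412  0.04599239]
[ 0.47362145 -0.34413291  0.04193896]
```

Emit:
play_rows(deltas=[{"delta_rot": [0,0,0],"travel": [0.59,-0.86,0.8],"fingers": 1},{"delta_rot": [0,0,0],"travel": [0.59,-0.86,0.8],"fingers": 1},{"delta_rot": [0,0,0],"travel": [0.59,-0.86,0.8],"fingers": 1},{"delta_rot": [0,0,0],"travel": [0.6,-0.86,0.8],"fingers": 1},{"delta_rot": [0,0,0],"travel": [0,0,0],"fingers": 1}])

```text
clock: 2.65
tcp_pos: [0.4518, -0.104, 0.2328]
eef_rot: [-3.139, 0.004, 0.003]
force: [-1.2, -0.2, 0.9]
gripper_width: 0.998
gripper_force: 0.0
```

```bash
python3 - <<'E'
from h import *
im=ctrl.grab_frame("wrist"); cv2.imwrite("pics/w2.png",im[:,:,::-1])
print(ctrl.sense()["tcp_pos"],disc("wrist",(.452,-.105),.102,.052,im))
c=ctrl.get_calibration("wrist");print(pix(c,[[.452,-.105,.102],[.452,-.105,.132]]))
E
```

```text
[ 0.45182268 -0.10507742  0.23402667] [ 0.45047038 -0.11003849  0.05136393]
[[327.15863904 233.85535493]
 [327.25828607 246.7138001 ]]
```

View pics/w2.png

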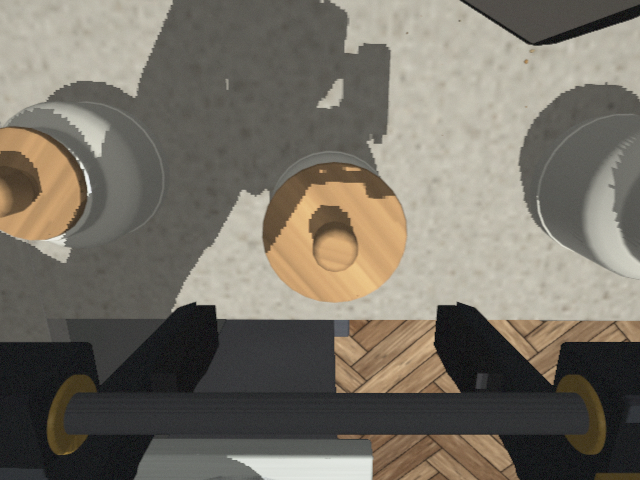

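Wrist view: disc centre is at about (335,232) and the knob top at (335,247). The lid is therefore at y≈-0.110, matching the top view; the earlier wrist frame was blurred by motion. Now I descend and grip.

Emit:
play_rows(deltas=[{"delta_rot": [0,0,0],"travel": [0,0.25,0.9],"fingers": 1},{"delta_rot": [0,0,0],"travel": [0,0,0.9],"fingers": 1},{"delta_rot": [0,0,0],"travel": [0,0,0.9],"fingers": 1},{"delta_rot": [0,0,0],"travel": [0,0,0.9],"fingers": 1},{"delta_rot": [0,0,0],"travel": [0,0,0.9],"fingers": 1}])

```text
clock: 3.2
tcp_pos: [0.452, -0.1117, 0.1449]
eef_rot: [3.141, -0.001, -0.001]
force: [0.3, -0.3, -0.7]
gripper_width: 0.997
gripper_force: 0.0
```

Emit:
play_rows(deltas=[{"delta_rot": [0,0,0],"travel": [0,0,0.9],"fingers": 1},{"delta_rot": [0,0,0],"travel": [0,0,0.9],"fingers": 0.7},{"delta_rot": [0,0,0],"travel": [0,0,0.1],"fingers": 0.6},{"delta_rot": [0,0,0],"travel": [0,0,0],"fingers": 0.5},{"delta_rot": [0,0,0],"travel": [0,0,0],"fingers": 0}])

```text
clock: 3.7
tcp_pos: [0.4525, -0.1111, 0.1079]
eef_rot: [3.141, -0.002, 0.0]
force: [0.5, -0.2, 0.2]
gripper_width: 0.661
gripper_force: 0.0
```

Emit:
play_rows(deltas=[{"delta_rot": [0,0,0],"travel": [0,0,0],"fingers": 0},{"delta_rot": [0,0,0],"travel": [0,0,0],"fingers": 0},{"delta_rot": [0,0,0],"travel": [0,0,0],"fingers": 0},{"delta_rot": [0,0,0],"travel": [0,0,0],"fingers": 0},{"delta_rot": [0,0,0],"travel": [0,0,0],"fingers": 0}])

```text
clock: 4.2
tcp_pos: [0.4522, -0.1104, 0.1069]
eef_rot: [3.142, -0.0, 0.0]
force: [-1.1, 0.7, 3.6]
gripper_width: 0.328
gripper_force: 30.0
```

Emit:
play_rows(deltas=[{"delta_rot": [0,0,0],"travel": [0,0,-0.4],"fingers": 0},{"delta_rot": [0,0,0],"travel": [0,0,-0.8],"fingers": 0},{"delta_rot": [0,0,0],"travel": [0,0,-1],"fingers": 0},{"delta_rot": [0,0,0],"travel": [0,0,-1],"fingers": 0},{"delta_rot": [0,0,0],"travel": [0,0,-1],"fingers": 0}])

```text
clock: 4.7
tcp_pos: [0.4519, -0.1103, 0.1918]
eef_rot: [-3.142, 0.0, 0.0]
force: [-0.7, -1.1, -1.4]
gripper_width: 0.329
gripper_force: 30.0
```

Emit:
play_rows(deltas=[{"delta_rot": [0,0,0],"travel": [0,-0.5,-1],"fingers": 0},{"delta_rot": [0,0,0],"travel": [0,-0.9,-0.5],"fingers": 0},{"delta_rot": [0,0,0],"travel": [0,-1,0],"fingers": 0},{"delta_rot": [0,0,0],"travel": [0,-1,0],"fingers": 0},{"delta_rot": [0,0,0],"travel": [0,-1,0],"fingers": 0}])

```text
clock: 5.2
tcp_pos: [0.4518, -0.0216, 0.2211]
eef_rot: [3.142, 0.0, 0.0]
force: [0.4, 0.8, -1.5]
gripper_width: 0.328
gripper_force: 30.0
```

Emit:
play_rows(deltas=[{"delta_rot": [0,0,0],"travel": [0,-1,0],"fingers": 0},{"delta_rot": [0,0,0],"travel": [0,-1,0],"fingers": 0},{"delta_rot": [0,0,0],"travel": [0,-1,0],"fingers": 0},{"delta_rot": [0,0,0],"travel": [0,-1,0],"fingers": 0},{"delta_rot": [0,0,0],"travel": [0,-1,0],"fingers": 0}])

```text
clock: 5.7
tcp_pos: [0.4518, 0.0784, 0.221]
eef_rot: [3.142, 0.0, 0.0]
force: [0.9, 0.1, -1.6]
gripper_width: 0.328
gripper_force: 30.0
```

Emit:
play_rows(deltas=[{"delta_rot": [0,0,0],"travel": [0,-1,0],"fingers": 0},{"delta_rot": [0,0,0],"travel": [0,-1,0],"fingers": 0},{"delta_rot": [0,0,0],"travel": [0,-1,0],"fingers": 0},{"delta_rot": [0,0,0],"travel": [0,-1,0],"fingers": 0},{"delta_rot": [0,0,0],"travel": [0,-1,0],"fingers": 0}])

```text
clock: 6.2
tcp_pos: [0.4517, 0.1784, 0.221]
eef_rot: [3.142, 0.0, 0.0]
force: [0.5, -0.2, -2.0]
gripper_width: 0.326
gripper_force: 30.0
```

Emit:
play_rows(deltas=[{"delta_rot": [0,0,0],"travel": [0,-1,0],"fingers": 0},{"delta_rot": [0,0,0],"travel": [0,-1,0],"fingers": 0},{"delta_rot": [0,0,0],"travel": [0,-1,0],"fingers": 0},{"delta_rot": [0,0,0],"travel": [0,-1,0],"fingers": 0},{"delta_rot": [0,0,0],"travel": [0,-1,0],"fingers": 0}])

```text
clock: 6.7
tcp_pos: [0.4517, 0.2784, 0.221]
eef_rot: [3.141, 0.0, 0.0]
force: [0.4, -0.1, -1.9]
gripper_width: 0.333
gripper_force: 30.0
```

Emit:
play_rows(deltas=[{"delta_rot": [0,0,0],"travel": [0.15,-1,0],"fingers": 0},{"delta_rot": [0,0,0],"travel": [0,-1,0],"fingers": 0},{"delta_rot": [0,0,0],"travel": [0,-0.5,0],"fingers": 0},{"delta_rot": [0,0,0],"travel": [0,0,0],"fingers": 0},{"delta_rot": [0,0,0],"travel": [0,0,0],"fingers": 0}])

```text
clock: 7.2
tcp_pos: [0.4549, 0.3271, 0.2207]
eef_rot: [3.141, 0.0, 0.0]
force: [0.1, 0.1, -1.5]
gripper_width: 0.327
gripper_force: 30.0
```

Emit:
play_rows(deltas=[{"delta_rot": [0,0,0],"travel": [0,0,0.5],"fingers": 0},{"delta_rot": [0,0,0],"travel": [0,0,1],"fingers": 0},{"delta_rot": [0,0,0],"travel": [0,0,1],"fingers": 0},{"delta_rot": [0,0,0],"travel": [0,0,1],"fingers": 0},{"delta_rot": [0,0,0],"travel": [0,0,1],"fingers": 0}])

```text
clock: 7.7
tcp_pos: [0.4548, 0.3267, 0.1294]
eef_rot: [3.141, 0.001, -0.0]
force: [-0.4, 1.0, -1.8]
gripper_width: 0.328
gripper_force: 30.0
```

Emit:
play_rows(deltas=[{"delta_rot": [0,0,0],"travel": [0,0,1],"fingers": 0},{"delta_rot": [0,0,0],"travel": [0,0,1],"fingers": 0},{"delta_rot": [0,0,0],"travel": [0,0,1],"fingers": 0},{"delta_rot": [0,0,0],"travel": [0,0,1],"fingers": 0},{"delta_rot": [0,0,0],"travel": [0,0,0.4],"fingers": 0}])

```text
clock: 8.2
tcp_pos: [0.454, 0.3265, 0.0406]
eef_rot: [3.14, 0.003, -0.001]
force: [-0.4, -0.6, -1.7]
gripper_width: 0.328
gripper_force: 30.0
```

Emit:
play_rows(deltas=[{"delta_rot": [0,0,0],"travel": [0,0,0.1],"fingers": 0},{"delta_rot": [0,0,0],"travel": [0,0,0.1],"fingers": 0},{"delta_rot": [0,0,0],"travel": [0,0,0.05],"fingers": 0},{"delta_rot": [0,0,0],"travel": [0,0,0],"fingers": 0}])

```text
clock: 8.6
tcp_pos: [0.4552, 0.3276, 0.0383]
eef_rot: [-3.141, -0.001, 0.0]
force: [0.3, 0.0, -0.9]
gripper_width: 0.328
gripper_force: 30.0
```

Emit:
play_rows(deltas=[{"delta_rot": [0,0,0],"travel": [0,0,0.06],"fingers": 0},{"delta_rot": [0,0,0],"travel": [0,0,0.06],"fingers": 0},{"delta_rot": [0,0,0],"travel": [0,0,0],"fingers": 0}])

```text
clock: 8.9
tcp_pos: [0.4553, 0.3277, 0.0369]
eef_rot: [-3.141, -0.001, 0.001]
force: [-4.7, -2.3, 12.3]
gripper_width: 0.328
gripper_force: 30.0
```

Emit:
play_rows(deltas=[{"delta_rot": [0,0,0],"travel": [0,0,0],"fingers": 0.6},{"delta_rot": [0,0,0],"travel": [0,0,0],"fingers": 1},{"delta_rot": [0,0,0],"travel": [0,0,0],"fingers": 1},{"delta_rot": [0,0,0],"travel": [0,0,-0.2],"fingers": 1},{"delta_rot": [0,0,0],"travel": [0,0,-0.8],"fingers": 1}])

```text
clock: 9.4
tcp_pos: [0.4542, 0.3272, 0.0545]
eef_rot: [3.14, 0.003, 0.0]
force: [0.1, -0.1, 0.7]
gripper_width: 0.757
gripper_force: 0.0
```

Emit:
play_rows(deltas=[{"delta_rot": [0,0,0],"travel": [0,0,-1],"fingers": 1},{"delta_rot": [0,0,0],"travel": [0,0,-1],"fingers": 1},{"delta_rot": [0,0,0],"travel": [0,0,-1],"fingers": 1},{"delta_rot": [0,0,0],"travel": [0,0,-1],"fingers": 1},{"delta_rot": [0,0,0],"travel": [0,0,-1],"fingers": 1}])

```text
clock: 9.9
tcp_pos: [0.4549, 0.3276, 0.1564]
eef_rot: [-3.142, -0.0, 0.0]
force: [-0.7, 0.3, -0.3]
gripper_width: 0.999
gripper_force: 0.0
```

Emit:
play_rows(deltas=[{"delta_rot": [0,0,0],"travel": [0,0,-1],"fingers": 1},{"delta_rot": [0,0,0],"travel": [0,0,-1],"fingers": 1},{"delta_rot": [0,0,0],"travel": [0,0.5,-1],"fingers": 1},{"delta_rot": [0,0,0],"travel": [0,1,-1],"fingers": 1},{"delta_rot": [0,0,0],"travel": [0,1,0],"fingers": 1}])

```text
clock: 10.4
tcp_pos: [0.4556, 0.2774, 0.2381]
eef_rot: [-3.14, -0.005, 0.001]
force: [0.9, 0.0, -0.1]
gripper_width: 1.002
gripper_force: 0.0
```

Emit:
play_rows(deltas=[{"delta_rot": [0,0,0],"travel": [0.4,1,0],"fingers": 1},{"delta_rot": [0,0,0],"travel": [0.4,1,0],"fingers": 1},{"delta_rot": [0,0,0],"travel": [0.4,1,0],"fingers": 1},{"delta_rot": [0,0,0],"travel": [0.4,1,0],"fingers": 1},{"delta_rot": [0,0,0],"travel": [0.1,1,0],"fingers": 1}])

```text
clock: 10.9
tcp_pos: [0.4894, 0.1767, 0.2355]
eef_rot: [-3.142, -0.0, 0.0]
force: [-0.5, 0.2, -0.4]
gripper_width: 0.999
gripper_force: 0.0
```

Emit:
play_rows(deltas=[{"delta_rot": [0,0,0],"travel": [0,1,0],"fingers": 1},{"delta_rot": [0,0,0],"travel": [0,1,0],"fingers": 1},{"delta_rot": [0,0,0],"travel": [0,1,0],"fingers": 1},{"delta_rot": [0,0,0],"travel": [0,1,0],"fingers": 1},{"delta_rot": [0,0,0],"travel": [0,0,0],"fingers": 1}])

```text
clock: 11.4
tcp_pos: [0.4891, 0.096, 0.2355]
eef_rot: [3.141, -0.0, -0.002]
force: [0.9, -0.1, 0.8]
gripper_width: 0.999
gripper_force: 0.0
```

```bash
cat >> h.py <<'E'
def blob(name,tag): 
    im=ctrl.grab_frame(name); cv2.imwrite(f"pics/{tag}.png",im[:,:,::-1]); return im
E
python3 - <<'E'
from h import *
for _ in range(4): im=ctrl.grab_frame("wrist")
im=blob("wrist","w3"); c=ctrl.get_calibration("wrist")
print(ctrl.sense()["tcp_pos"],disc("wrist",(.4895,.0968),.112,.038,im), c["position"])
blob("top","top1")
print("mat lid top", disc("top",(.455,.327),.032,.052))
E
```

```text
[0.48894502 0.09832123 0.2353848 ] [0.4882914  0.0982437  0.03714326] [0.56857268 0.09922749 0.38144772]
mat lid top [0.45610489 0.32480526 0.06248613]
```

View pics/w3.png

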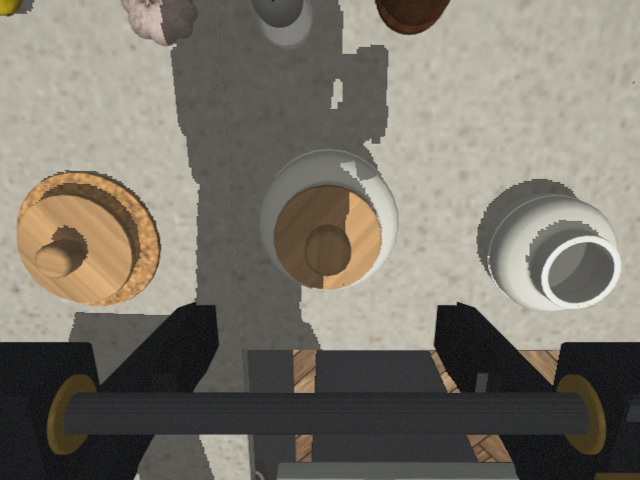

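View pics/top1.png

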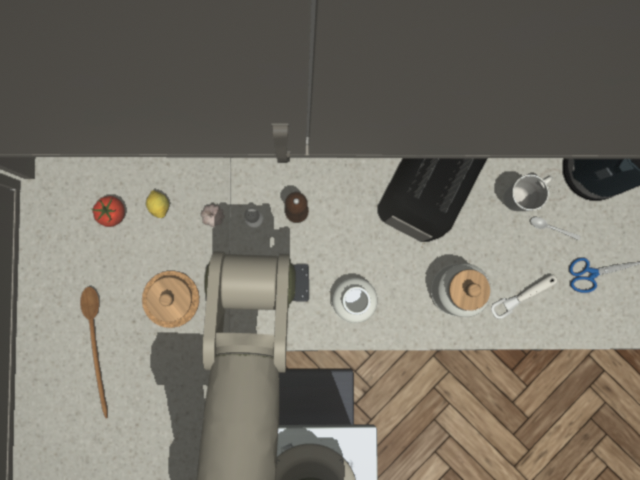

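The large lid stands squarely on the mat (top view 170,298). The small lid is at (328,238) in the wrist view, centred under the gripper. The S mouth is open at (580,271). Next I grasp the small lid.

Emit:
play_rows(deltas=[{"delta_rot": [0,0,0],"travel": [0,0,0.8],"fingers": 1},{"delta_rot": [0,0,0],"travel": [0,0,1],"fingers": 1},{"delta_rot": [0,0,0],"travel": [0,0,1],"fingers": 1},{"delta_rot": [0,0,0],"travel": [0,0,1],"fingers": 1},{"delta_rot": [0,0,0],"travel": [0,0,1],"fingers": 1}])

```text
clock: 12.25
tcp_pos: [0.4889, 0.098, 0.1385]
eef_rot: [-3.142, -0.0, 0.001]
force: [0.5, -0.7, 0.5]
gripper_width: 0.997
gripper_force: 0.0
```

Emit:
play_rows(deltas=[{"delta_rot": [0,0,0],"travel": [0,0,0.8],"fingers": 0.8},{"delta_rot": [0,0,0],"travel": [0,0,0.3],"fingers": 0.6},{"delta_rot": [0,0,0],"travel": [0,0,0],"fingers": 0.5},{"delta_rot": [0,0,0],"travel": [0,0,0],"fingers": 0},{"delta_rot": [0,0,0],"travel": [0,0,0],"fingers": 0}])

```text
clock: 12.75
tcp_pos: [0.4894, 0.0976, 0.1181]
eef_rot: [3.142, -0.002, 0.001]
force: [1.5, -1.0, -0.5]
gripper_width: 0.572
gripper_force: 0.0
```

Emit:
play_rows(deltas=[{"delta_rot": [0,0,0],"travel": [0,0,0],"fingers": 0},{"delta_rot": [0,0,0],"travel": [0,0,0],"fingers": 0},{"delta_rot": [0,0,0],"travel": [0,0,0],"fingers": 0},{"delta_rot": [0,0,0],"travel": [0,0,0],"fingers": 0}])

```text
clock: 13.15
tcp_pos: [0.4891, 0.0976, 0.1176]
eef_rot: [3.142, -0.0, 0.0]
force: [-0.4, -0.0, 2.0]
gripper_width: 0.332
gripper_force: 30.0
```

Emit:
play_rows(deltas=[{"delta_rot": [0,0,0],"travel": [0,0,-0.5],"fingers": 0},{"delta_rot": [0,0,0],"travel": [0,0,-1],"fingers": 0},{"delta_rot": [0,0,0],"travel": [0,0,-1],"fingers": 0},{"delta_rot": [0,0,0],"travel": [0,0.5,-1],"fingers": 0},{"delta_rot": [0,0,0],"travel": [0,1,-1],"fingers": 0}])

```text
clock: 13.65
tcp_pos: [0.4888, 0.068, 0.2087]
eef_rot: [-3.141, -0.0, 0.002]
force: [-0.6, 0.1, -0.3]
gripper_width: 0.326
gripper_force: 30.0
```

Emit:
play_rows(deltas=[{"delta_rot": [0,0,0],"travel": [-0.4,1,-0.5],"fingers": 0},{"delta_rot": [0,0,0],"travel": [-0.4,1,0],"fingers": 0},{"delta_rot": [0,0,0],"travel": [-0.4,1,0],"fingers": 0},{"delta_rot": [0,0,0],"travel": [-0.4,0.5,0],"fingers": 0},{"delta_rot": [0,0,0],"travel": [0,0,0],"fingers": 0}])

```text
clock: 14.15
tcp_pos: [0.4565, -0.003, 0.2177]
eef_rot: [3.142, -0.0, -0.001]
force: [-1.2, -1.2, -0.4]
gripper_width: 0.327
gripper_force: 30.0
```

```bash
cat >> h.py <<'E'
def mouth(im,c,g,z,r,ths=(150,165,180,195,210)):
    """dark hole inside the white rim near (x,y)=g, per threshold: circle on plane z"""
    gp=pix(c,[[*g,z]])[0].astype(int); v=im.min(2); R=1.5*np.linalg.norm(pix(c,[[g[0],g[1]+r,z]])[0]-gp)
    for t in ths:
        for k in cv2.findContours((v>t).astype(np.uint8),cv2.RETR_LIST,cv2.CHAIN_APPROX_NONE)[0]:
            m=k[:,0].mean(0)
            if len(k)>20 and np.linalg.norm(m-gp)<R:
                f=circle(plane(c,cv2.convexHull(k),z))
                if .7*r<f[2]<1.6*r: print(t,len(k),f.round(4))
E
python3 - <<'E'
from h import *
for _ in range(3): ctrl.grab_frame("wrist")
im=blob("wrist","w4"); c=ctrl.get_calibration("wrist"); print(ctrl.sense()["tcp_pos"],c["position"])
print("wrist",pix(c,[[.452,-.11,.078]])); mouth(im,c,(.452,-.11),.078,.026)
print("top"); mouth(cv2.imread("pics/top1.png")[:,:,::-1],ctrl.get_calibration("top"),(.452,-.11),.078,.026)
E
```

```text
[ 0.45727299 -0.00178232  0.21739221] [ 0.53688614 -0.00089944  0.36347312]
wrist [[474.14071118 238.70223512]]
150 203 [ 0.4497 -0.1058  0.0266]
150 257 [ 0.4614 -0.0953  0.0309]
165 205 [ 0.4497 -0.1058  0.0266]
165 261 [ 0.4611 -0.0954  0.0311]
180 206 [ 0.4497 -0.1058  0.0267]
180 260 [ 0.4615 -0.0948  0.031 ]
195 206 [ 0.4496 -0.1058  0.0268]
195 271 [ 0.4611 -0.0953  0.0317]
210 206 [ 0.4496 -0.1057  0.027 ]
210 277 [ 0.4612 -0.0954  0.0319]
top
150 62 [ 0.4502 -0.1083  0.0264]
150 66 [ 0.4597 -0.1008  0.0321]
165 64 [ 0.4507 -0.1083  0.0269]
165 73 [ 0.4611 -0.1003  0.0324]
180 67 [ 0.4505 -0.108   0.0276]
195 68 [ 0.4507 -0.1079  0.0283]
195 108 [ 0.4426 -0.1083  0.0383]
210 151 [ 0.4451 -0.1087  0.0334]
```

View pics/w4.png

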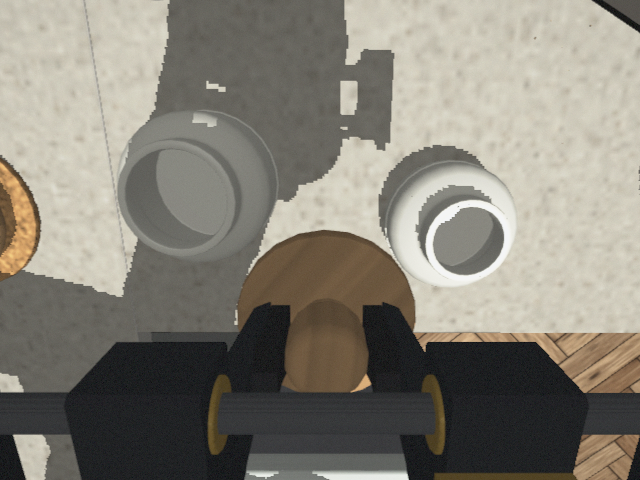

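The S mouth is at (465,238) in the wrist view, giving about (0.450,-0.107). I'll move over it and lower slowly.

Emit:
play_rows(deltas=[{"delta_rot": [0,0,0],"travel": [-0.33,0.6,0],"fingers": 0},{"delta_rot": [0,0,0],"travel": [0,1,0],"fingers": 0},{"delta_rot": [0,0,0],"travel": [0,1,0],"fingers": 0},{"delta_rot": [0,0,0],"travel": [0,1,0],"fingers": 0},{"delta_rot": [0,0,0],"travel": [0,1,0],"fingers": 0}])

```text
clock: 14.85
tcp_pos: [0.4508, -0.0946, 0.2173]
eef_rot: [-3.141, -0.0, 0.001]
force: [0.5, 0.1, -1.2]
gripper_width: 0.328
gripper_force: 30.0
```

Emit:
play_rows(deltas=[{"delta_rot": [0,0,0],"travel": [0,0.66,0],"fingers": 0},{"delta_rot": [0,0,0],"travel": [0,0,0.7],"fingers": 0},{"delta_rot": [0,0,0],"travel": [0,0,1],"fingers": 0},{"delta_rot": [0,0,0],"travel": [0,0,1],"fingers": 0},{"delta_rot": [0,0,0],"travel": [0,0,1],"fingers": 0}])

```text
clock: 15.35
tcp_pos: [0.4507, -0.1072, 0.1426]
eef_rot: [-3.141, -0.0, 0.001]
force: [-0.7, -0.6, -1.0]
gripper_width: 0.329
gripper_force: 30.0
```

Emit:
play_rows(deltas=[{"delta_rot": [0,0,0],"travel": [0,0,1],"fingers": 0},{"delta_rot": [0,0,0],"travel": [0,0,0.4],"fingers": 0},{"delta_rot": [0,0,0],"travel": [0,0,0],"fingers": 0},{"delta_rot": [0,0,0],"travel": [0,0,0],"fingers": 0}])

```text
clock: 15.75
tcp_pos: [0.451, -0.1076, 0.116]
eef_rot: [3.141, -0.001, 0.001]
force: [0.3, -1.0, 0.2]
gripper_width: 0.329
gripper_force: 30.0
```

Emit:
play_rows(deltas=[{"delta_rot": [0,0,0],"travel": [0,0,0.2],"fingers": 0},{"delta_rot": [0,0,0],"travel": [0,0,0.15],"fingers": 0},{"delta_rot": [0,0,0],"travel": [0,0,0.1],"fingers": 0},{"delta_rot": [0,0,0],"travel": [0,0,0.1],"fingers": 0},{"delta_rot": [0,0,0],"travel": [0,0,0.1],"fingers": 0}])

```text
clock: 16.25
tcp_pos: [0.4505, -0.1076, 0.1022]
eef_rot: [3.142, -0.0, 0.0]
force: [0.3, 0.8, -1.1]
gripper_width: 0.327
gripper_force: 30.0
```

Emit:
play_rows(deltas=[{"delta_rot": [0,0,0],"travel": [0,0,0.1],"fingers": 0},{"delta_rot": [0,0,0],"travel": [0,0,0.1],"fingers": 0},{"delta_rot": [0,0,0],"travel": [0,0,0.1],"fingers": 0}])

```text
clock: 16.55
tcp_pos: [0.4505, -0.1076, 0.0962]
eef_rot: [3.142, -0.0, 0.0]
force: [0.4, 0.4, -0.4]
gripper_width: 0.33
gripper_force: 30.0
```

Emit:
play_rows(deltas=[{"delta_rot": [0,0,0],"travel": [0,0,0.08],"fingers": 0},{"delta_rot": [0,0,0],"travel": [0,0,0.08],"fingers": 0}])

```text
clock: 16.75
tcp_pos: [0.4506, -0.1076, 0.0934]
eef_rot: [3.142, -0.0, 0.0]
force: [-7.7, 4.6, 22.8]
gripper_width: 0.326
gripper_force: 30.0
```

Force rises to about 23 N at exactly the seated height (0.0936 expected), with no resistance before that, so the small lid is home. Release and go to the medium lid.

Emit:
play_rows(deltas=[{"delta_rot": [0,0,0],"travel": [0,0,-0.02],"fingers": 0.5},{"delta_rot": [0,0,0],"travel": [0,0,0],"fingers": 1},{"delta_rot": [0,0,0],"travel": [0,0,0],"fingers": 1},{"delta_rot": [0,0,0],"travel": [0,0,-0.3],"fingers": 1},{"delta_rot": [0,0,0],"travel": [0,0,-0.8],"fingers": 1}])

```text
clock: 17.25
tcp_pos: [0.4499, -0.1074, 0.1152]
eef_rot: [-3.14, 0.002, 0.0]
force: [-0.3, 0.2, -0.0]
gripper_width: 0.759
gripper_force: 0.0
```

Emit:
play_rows(deltas=[{"delta_rot": [0,0,0],"travel": [0,0,-1],"fingers": 1},{"delta_rot": [0,0,0],"travel": [0,0,-1],"fingers": 1},{"delta_rot": [0,0,0],"travel": [0,0,-1],"fingers": 1},{"delta_rot": [0,0,0],"travel": [0,0,-1],"fingers": 1},{"delta_rot": [0,0,0],"travel": [0,1,-1],"fingers": 1}])

```text
clock: 17.75
tcp_pos: [0.4504, -0.1265, 0.2168]
eef_rot: [-3.141, -0.0, 0.003]
force: [0.3, 0.3, 0.2]
gripper_width: 1.003
gripper_force: 0.0
```

Emit:
play_rows(deltas=[{"delta_rot": [0,0,0],"travel": [0,1,-1],"fingers": 1},{"delta_rot": [0,0,0],"travel": [0,1,-1],"fingers": 1},{"delta_rot": [0,0,0],"travel": [0.25,1,0],"fingers": 1},{"delta_rot": [0,0,0],"travel": [0.25,1,0],"fingers": 1},{"delta_rot": [0,0,0],"travel": [0.25,1,0],"fingers": 1}])

```text
clock: 18.25
tcp_pos: [0.4656, -0.2284, 0.2561]
eef_rot: [3.141, -0.0, 0.0]
force: [0.1, -0.1, -0.0]
gripper_width: 1.0
gripper_force: 0.0
```

Emit:
play_rows(deltas=[{"delta_rot": [0,0,0],"travel": [0.25,1,0],"fingers": 1},{"delta_rot": [0,0,0],"travel": [0.25,1,0],"fingers": 1},{"delta_rot": [0,0,0],"travel": [0,1,0],"fingers": 1},{"delta_rot": [0,0,0],"travel": [0,1,0],"fingers": 1},{"delta_rot": [0,0,0],"travel": [0,1,0],"fingers": 1}])

```text
clock: 18.75
tcp_pos: [0.4755, -0.3284, 0.2559]
eef_rot: [3.142, -0.0, 0.0]
force: [-0.8, -0.0, -0.3]
gripper_width: 1.002
gripper_force: 0.0
```

Emit:
play_rows(deltas=[{"delta_rot": [0,0,0],"travel": [0,1,0],"fingers": 1},{"delta_rot": [0,0,0],"travel": [0,0,0],"fingers": 1},{"delta_rot": [0,0,0],"travel": [0,0,0],"fingers": 1},{"delta_rot": [0,0,0],"travel": [0,0,0],"fingers": 1}])

```text
clock: 19.15
tcp_pos: [0.4757, -0.3467, 0.2558]
eef_rot: [-3.141, -0.0, 0.001]
force: [0.9, 0.1, 0.2]
gripper_width: 0.999
gripper_force: 0.0
```

```bash
python3 - <<'E'
from h import *
im=blob("wrist","w5")
print(ctrl.sense()["tcp_pos"],disc("wrist",(.4755,-.3485),.136,.045,im))
blob("top","top2"); s=blob("side","side2"); print(disc("top",(.45,-.107),.088,.038))
c=ctrl.get_calibration("top"); t=cv2.imread("pics/top2.png")[:,:,::-1]
print("M mouth top"); mouth(t,c,(.4885,.098),.102,.033,(110,130,150,165,180,195,210))
cv2.imwrite("pics/c2.png",np.vstack([np.hstack([cv2.resize(s[180:400,200:400],(400,440)),cv2.resize(t[240:350,230:330],(400,440))])])[:,:,::-1])
E
```

```text
[ 0.47573902 -0.34670403  0.25582573] [ 0.47400555 -0.34831889  0.04420424]
[ 0.43533109 -0.08881222  0.00922241]
M mouth top
110 37 [0.4838 0.1032 0.0286]
110 94 [0.4866 0.0963 0.0372]
110 48 [0.5004 0.1095 0.0341]
130 39 [0.4924 0.1012 0.0428]
```

View pics/c2.png

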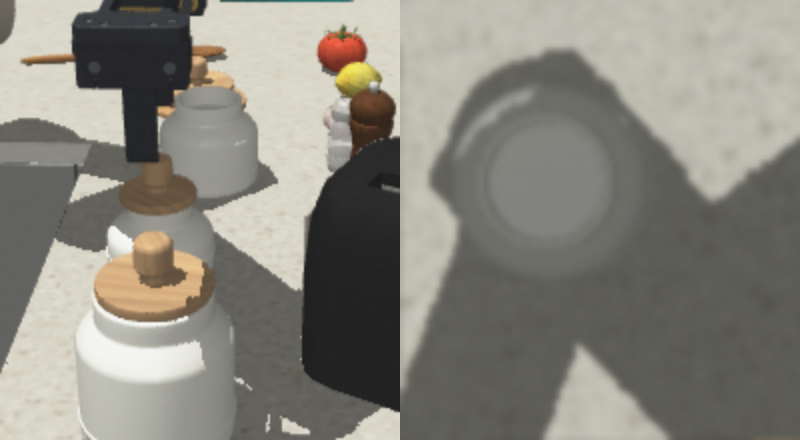

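View pics/w5.png

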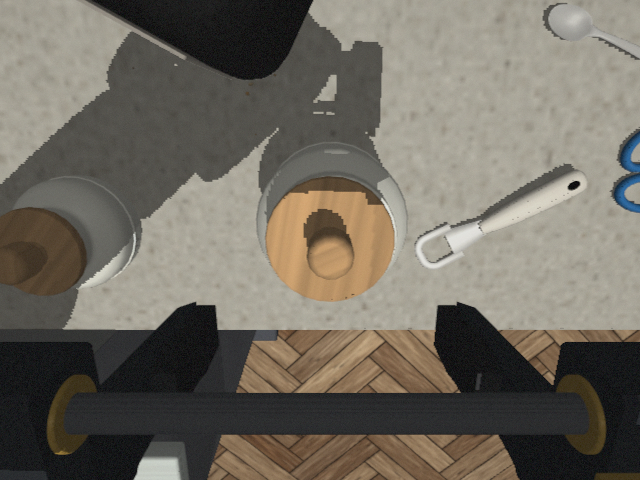

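The small lid looks seated in S (side crop 158,192). The medium lid is at (330,238) in the wrist view, about 1.6 mm off the gripper centre. Now I grasp it.

Emit:
play_rows(deltas=[{"delta_rot": [0,0,0],"travel": [-0.06,0.08,0.77],"fingers": 1},{"delta_rot": [0,0,0],"travel": [0,0,1],"fingers": 1},{"delta_rot": [0,0,0],"travel": [0,0,1],"fingers": 1},{"delta_rot": [0,0,0],"travel": [0,0,1],"fingers": 1},{"delta_rot": [0,0,0],"travel": [0,0,1],"fingers": 1}])

```text
clock: 19.85
tcp_pos: [0.4744, -0.3489, 0.1595]
eef_rot: [3.141, -0.0, 0.001]
force: [-0.4, -0.3, 0.0]
gripper_width: 1.001
gripper_force: 0.0
```

Emit:
play_rows(deltas=[{"delta_rot": [0,0,0],"travel": [0,0,0.7],"fingers": 0.8},{"delta_rot": [0,0,0],"travel": [0,0,0.3],"fingers": 0.6},{"delta_rot": [0,0,0],"travel": [0,0,0],"fingers": 0.5},{"delta_rot": [0,0,0],"travel": [0,0,0],"fingers": 0},{"delta_rot": [0,0,0],"travel": [0,0,0],"fingers": 0}])

```text
clock: 20.35
tcp_pos: [0.4746, -0.3494, 0.141]
eef_rot: [3.141, -0.001, 0.0]
force: [-0.5, -0.3, 0.6]
gripper_width: 0.569
gripper_force: 0.0
```

Emit:
play_rows(deltas=[{"delta_rot": [0,0,0],"travel": [0,0,0],"fingers": 0},{"delta_rot": [0,0,0],"travel": [0,0,0],"fingers": 0},{"delta_rot": [0,0,0],"travel": [0,0,0],"fingers": 0},{"delta_rot": [0,0,0],"travel": [0,0,0],"fingers": 0}])

```text
clock: 20.75
tcp_pos: [0.4744, -0.3493, 0.1404]
eef_rot: [3.141, -0.0, 0.0]
force: [-0.4, 0.5, 1.0]
gripper_width: 0.329
gripper_force: 30.0
```

```bash
python3 - <<'E'
from h import *
im=cv2.imread("pics/top2.png")[:,:,::-1]; c=ctrl.get_calibration("top")
print(plane(c,[[267.75,284.5]],.102),plane(c,[[267.75,284.5]],.0))
im=cv2.resize(cv2.imread("pics/w4.png")[90:280,90:300],None,fx=3,fy=3,interpolation=cv2.INTER_CUBIC)
cv2.imwrite("pics/c4.png",cv2.convertScaleAbs(im,alpha=2,beta=-120))
E
```

```text
[[0.4874192  0.09155737]] [[0.4880134  0.09713102]]
```

View pics/c4.png

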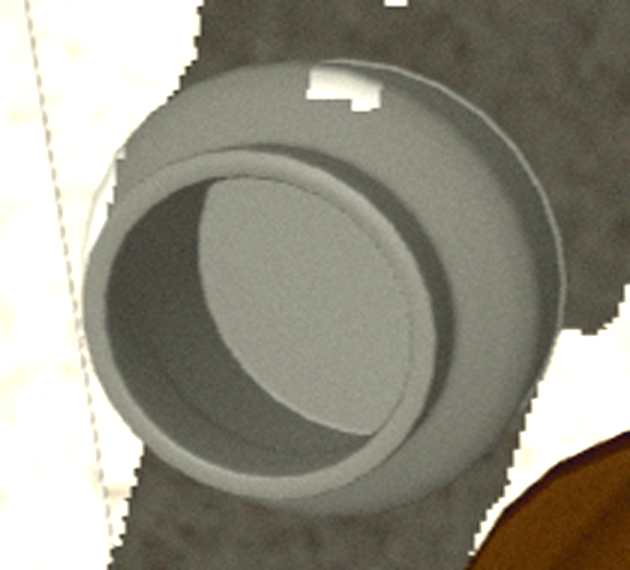

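Emit:
play_rows(deltas=[{"delta_rot": [0,0,0],"travel": [0,0,-0.5],"fingers": 0},{"delta_rot": [0,0,0],"travel": [0,0,-1],"fingers": 0},{"delta_rot": [0,0,0],"travel": [0,0,-1],"fingers": 0},{"delta_rot": [0,0,0],"travel": [0,-0.5,-1],"fingers": 0},{"delta_rot": [0,0,0],"travel": [0,-1,-0.5],"fingers": 0}])

```text
clock: 21.25
tcp_pos: [0.4745, -0.32, 0.2223]
eef_rot: [3.14, -0.002, -0.001]
force: [0.0, 0.5, -1.8]
gripper_width: 0.329
gripper_force: 30.0
```

Emit:
play_rows(deltas=[{"delta_rot": [0,0,0],"travel": [0,-1,0],"fingers": 0},{"delta_rot": [0,0,0],"travel": [0,-1,0],"fingers": 0},{"delta_rot": [0,0,0],"travel": [0,-1,0],"fingers": 0},{"delta_rot": [0,0,0],"travel": [0,-1,0],"fingers": 0},{"delta_rot": [0,0,0],"travel": [0,-1,0],"fingers": 0}])

```text
clock: 21.75
tcp_pos: [0.4743, -0.2181, 0.2205]
eef_rot: [3.141, -0.0, 0.0]
force: [0.1, 0.4, -1.2]
gripper_width: 0.327
gripper_force: 30.0
```

Emit:
play_rows(deltas=[{"delta_rot": [0,0,0],"travel": [0,-1,0],"fingers": 0},{"delta_rot": [0,0,0],"travel": [0,-1,0],"fingers": 0},{"delta_rot": [0,0,0],"travel": [0,-1,0],"fingers": 0},{"delta_rot": [0,0,0],"travel": [0,-1,0],"fingers": 0},{"delta_rot": [0,0,0],"travel": [0,-1,0],"fingers": 0}])

```text
clock: 22.25
tcp_pos: [0.4742, -0.1181, 0.2205]
eef_rot: [3.141, -0.0, 0.0]
force: [0.9, 0.3, -1.6]
gripper_width: 0.331
gripper_force: 30.0
```

Emit:
play_rows(deltas=[{"delta_rot": [0,0,0],"travel": [0,-1,0],"fingers": 0},{"delta_rot": [0,0,0],"travel": [0,-1,0],"fingers": 0},{"delta_rot": [0,0,0],"travel": [0,-1,0],"fingers": 0},{"delta_rot": [0,0,0],"travel": [0,-1,0],"fingers": 0},{"delta_rot": [0,0,0],"travel": [0,-1,0],"fingers": 0}])

```text
clock: 22.75
tcp_pos: [0.4741, -0.0181, 0.2205]
eef_rot: [3.141, -0.0, 0.0]
force: [0.2, 0.4, -1.3]
gripper_width: 0.331
gripper_force: 30.0
```

Emit:
play_rows(deltas=[{"delta_rot": [0,0,0],"travel": [0,0,0],"fingers": 0},{"delta_rot": [0,0,0],"travel": [0,0,0],"fingers": 0},{"delta_rot": [0,0,0],"travel": [0,0,0],"fingers": 0}])

```text
clock: 23.05
tcp_pos: [0.4743, -0.0198, 0.2202]
eef_rot: [3.141, -0.0, -0.0]
force: [-0.2, -0.7, -2.6]
gripper_width: 0.326
gripper_force: 30.0
```

```bash
python3 - <<'E'
from h import *
im=blob("wrist","w6"); c=ctrl.get_calibration("wrist"); print(ctrl.sense()["tcp_pos"])
print(pix(c,[[.487,.094,.102]]))
print("wrist"); mouth(im,c,(.487,.094),.102,.033,(100,120,140,160,180,200))
c4=dict(c); c4["position"]=np.array([.53688614,-.00089944,.36347312])
P=np.array([[105,300],[412,330],[245,177],[265,478]])/3+90; print("w4 in",circle(plane(c4,P,.102)))
P=np.array([[84,300],[437,330],[235,150],[275,502]])/3+90; print("w4 out",circle(plane(c4,P,.102)))
t=blob("top","top3"); print("top M"); mouth(t,ctrl.get_calibration("top"),(.487,.094),.102,.033,(100,120,140,160,180,200))
print("top L"); mouth(t,ctrl.get_calibration("top"),(.474,-.344),.126,.04,(100,120,140,160,180,200))
print("top Slid",disc("top",(.45,-.107),.088,.038,t))
E
```

```text
[ 0.47427497 -0.0198764   0.22016483]
[[157.75110032 222.13869006]]
wrist
100 111 [0.4859 0.0772 0.0243]
100 257 [0.4921 0.106  0.0242]
120 297 [0.4855 0.0966 0.0338]
140 76 [0.493  0.092  0.0289]
200 259 [0.492  0.109  0.0343]
w4 in [0.48481154 0.09692923 0.03331055]
w4 out [0.4846721  0.0964479  0.03858164]
top M
160 64 [0.484  0.1216 0.0251]
180 42 [0.478  0.0918 0.0448]
200 33 [0.4868 0.1045 0.0289]
top L
100 81 [ 0.4737 -0.3536  0.0382]
100 74 [ 0.485  -0.3407  0.0423]
120 96 [ 0.474  -0.353   0.0394]
120 228 [ 0.4915 -0.3118  0.0627]
140 101 [ 0.474  -0.3526  0.0403]
160 102 [ 0.4742 -0.3522  0.0414]
180 106 [ 0.4744 -0.3523  0.0419]
180 143 [ 0.4693 -0.3506  0.0488]
200 108 [ 0.474  -0.3524  0.0425]
200 115 [ 0.4733 -0.3526  0.045 ]Traceback (most recent call last):
  File "<stdin>", line 10, in <module>
  File "h.py", line 25, in disc
    n,l,s,_=cv2.connectedComponentsWithStats(m); i=1+s[1:,4].argmax()
                                                     ~~~~~~~~~~~~~~^^
ValueError: attempt to get argmax of an empty sequence
```

View pics/w6.png

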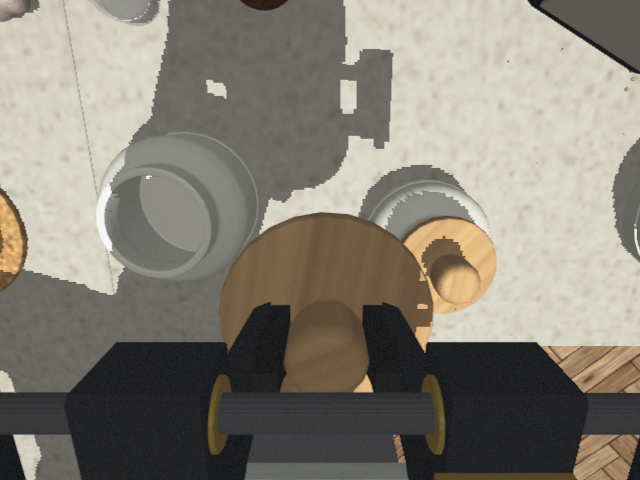

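M mouth inner rim is at about (160,221) in the wrist view, giving about (0.485,0.097). The lowest medium lid edge clears everything. I'll go over it and lower.

Emit:
play_rows(deltas=[{"delta_rot": [0,0,0],"travel": [0.28,-0.87,0],"fingers": 0},{"delta_rot": [0,0,0],"travel": [0.28,-1,0],"fingers": 0},{"delta_rot": [0,0,0],"travel": [0,-1,0],"fingers": 0},{"delta_rot": [0,0,0],"travel": [0,-1,0],"fingers": 0},{"delta_rot": [0,0,0],"travel": [0,-1,0],"fingers": 0}])

```text
clock: 23.65
tcp_pos: [0.4855, 0.0784, 0.2201]
eef_rot: [3.142, 0.0, -0.001]
force: [0.2, -0.1, -0.6]
gripper_width: 0.329
gripper_force: 30.0
```

Emit:
play_rows(deltas=[{"delta_rot": [0,0,0],"travel": [0,-1,0],"fingers": 0},{"delta_rot": [0,0,0],"travel": [0,0,0.6],"fingers": 0},{"delta_rot": [0,0,0],"travel": [0,0,1],"fingers": 0},{"delta_rot": [0,0,0],"travel": [0,0,1],"fingers": 0},{"delta_rot": [0,0,0],"travel": [0,0,1],"fingers": 0}])

```text
clock: 24.15
tcp_pos: [0.4852, 0.0971, 0.1466]
eef_rot: [3.141, 0.001, -0.001]
force: [0.0, -0.9, -1.2]
gripper_width: 0.326
gripper_force: 30.0
```

Emit:
play_rows(deltas=[{"delta_rot": [0,0,0],"travel": [0,0,0.5],"fingers": 0},{"delta_rot": [0,0,0],"travel": [0,0,0.2],"fingers": 0},{"delta_rot": [0,0,0],"travel": [0,0,0],"fingers": 0},{"delta_rot": [0,0,0],"travel": [0,0,0],"fingers": 0}])

```text
clock: 24.55
tcp_pos: [0.4858, 0.098, 0.1348]
eef_rot: [3.142, -0.001, 0.0]
force: [0.0, 0.8, -0.4]
gripper_width: 0.329
gripper_force: 30.0
```

Emit:
play_rows(deltas=[{"delta_rot": [0,0,0],"travel": [0,0,0.15],"fingers": 0},{"delta_rot": [0,0,0],"travel": [0,0,0.1],"fingers": 0},{"delta_rot": [0,0,0],"travel": [0,0,0.1],"fingers": 0},{"delta_rot": [0,0,0],"travel": [0,0,0],"fingers": 0}])

```text
clock: 24.95
tcp_pos: [0.4853, 0.0982, 0.1269]
eef_rot: [-3.142, 0.0, 0.0]
force: [-0.9, 0.5, -1.3]
gripper_width: 0.329
gripper_force: 30.0
```

Plug tip is 3.5 mm into the mouth with no force. Continuing down.

Emit:
play_rows(deltas=[{"delta_rot": [0,0,0],"travel": [0,0,0.1],"fingers": 0},{"delta_rot": [0,0,0],"travel": [0,0,0.1],"fingers": 0},{"delta_rot": [0,0,0],"travel": [0,0,0.1],"fingers": 0}])

```text
clock: 25.25
tcp_pos: [0.4854, 0.0982, 0.121]
eef_rot: [-3.142, -0.0, 0.0]
force: [0.8, 0.1, -2.0]
gripper_width: 0.333
gripper_force: 30.0
```

Emit:
play_rows(deltas=[{"delta_rot": [0,0,0],"travel": [0,0,0.1],"fingers": 0},{"delta_rot": [0,0,0],"travel": [0,0,0.08],"fingers": 0}])

```text
clock: 25.45
tcp_pos: [0.4854, 0.0982, 0.1174]
eef_rot: [3.142, -0.0, 0.0]
force: [0.8, -0.6, -1.1]
gripper_width: 0.323
gripper_force: 30.0
```

Emit:
play_rows(deltas=[{"delta_rot": [0,0,0],"travel": [0,0,0.06],"fingers": 0},{"delta_rot": [0,0,0],"travel": [0,0,0.04],"fingers": 0}])

```text
clock: 25.65
tcp_pos: [0.4856, 0.0982, 0.1163]
eef_rot: [3.141, -0.001, 0.0]
force: [-6.1, -1.1, 15.1]
gripper_width: 0.329
gripper_force: 30.0
```

Medium lid home (contact at 0.1163, 0.1164 expected). Release and return to the mat.

Emit:
play_rows(deltas=[{"delta_rot": [0,0,0],"travel": [0,0,-0.02],"fingers": 0.5},{"delta_rot": [0,0,0],"travel": [0,0,0],"fingers": 1},{"delta_rot": [0,0,0],"travel": [0,0,0],"fingers": 1},{"delta_rot": [0,0,0],"travel": [0,0,-0.3],"fingers": 1},{"delta_rot": [0,0,0],"travel": [0,0,-1],"fingers": 1}])

```text
clock: 26.15
tcp_pos: [0.4846, 0.0982, 0.1412]
eef_rot: [-3.141, 0.003, 0.0]
force: [0.2, -1.1, 0.1]
gripper_width: 0.761
gripper_force: 0.0
```

Emit:
play_rows(deltas=[{"delta_rot": [0,0,0],"travel": [0,0,-1],"fingers": 1},{"delta_rot": [0,0,0],"travel": [0,0,-1],"fingers": 1},{"delta_rot": [0,0,0],"travel": [0,0,-1],"fingers": 1},{"delta_rot": [0,0,0],"travel": [0,-0.47,-0.6],"fingers": 1},{"delta_rot": [0,0,0],"travel": [-0.3,-1,0],"fingers": 1}])

```text
clock: 26.65
tcp_pos: [0.4804, 0.1272, 0.216]
eef_rot: [3.141, -0.004, -0.001]
force: [-0.6, 0.0, 0.2]
gripper_width: 1.001
gripper_force: 0.0
```

Emit:
play_rows(deltas=[{"delta_rot": [0,0,0],"travel": [-0.3,-1,0],"fingers": 1},{"delta_rot": [0,0,0],"travel": [-0.3,-1,0],"fingers": 1},{"delta_rot": [0,0,0],"travel": [-0.3,-1,0],"fingers": 1},{"delta_rot": [0,0,0],"travel": [-0.3,-1,0],"fingers": 1},{"delta_rot": [0,0,0],"travel": [0,-1,0],"fingers": 1}])

```text
clock: 27.15
tcp_pos: [0.4548, 0.2285, 0.2144]
eef_rot: [-3.141, -0.0, 0.001]
force: [0.6, 0.3, 0.4]
gripper_width: 0.999
gripper_force: 0.0
```

Emit:
play_rows(deltas=[{"delta_rot": [0,0,0],"travel": [0,-1,0],"fingers": 1},{"delta_rot": [0,0,0],"travel": [0,-1,0],"fingers": 1},{"delta_rot": [0,0,0],"travel": [0,-1,0],"fingers": 1},{"delta_rot": [0,0,0],"travel": [0,-1,0],"fingers": 1},{"delta_rot": [0,0,0],"travel": [0,-1,0],"fingers": 1}])

```text
clock: 27.65
tcp_pos: [0.4552, 0.3284, 0.2143]
eef_rot: [-3.142, -0.0, 0.0]
force: [-0.7, 0.3, -0.4]
gripper_width: 0.996
gripper_force: 0.0
```

Emit:
play_rows(deltas=[{"delta_rot": [0,0,0],"travel": [0,0,0],"fingers": 1},{"delta_rot": [0,0,0],"travel": [0,0,0],"fingers": 1},{"delta_rot": [0,0,0],"travel": [0,0,0],"fingers": 1}])

```text
clock: 27.95
tcp_pos: [0.4554, 0.3269, 0.2141]
eef_rot: [3.141, -0.0, -0.0]
force: [0.1, 0.3, 0.2]
gripper_width: 1.0
gripper_force: 0.0
```

```bash
python3 - <<'E'
from h import *
im=blob("wrist","w7"); print(ctrl.sense()["tcp_pos"])
def m(im): h=cv2.cvtColor(im,cv2.COLOR_RGB2HSV); return cv2.inRange(h,(6,85,60),(22,255,255))
print(disc("wrist",(.455,.3275),.032,.052,im))
cv2.imwrite("pics/c7.png",np.hstack([im[100:400,150:500],blob("top","top4")[150:450,140:490]])[:,:,::-1])
E
```

```text
[0.45546672 0.32681934 0.21410852]
[0.45757989 0.32901545 0.06125755]
```

View pics/c7.png

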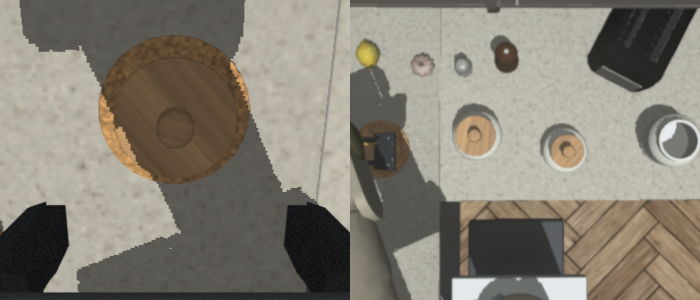

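Both the medium and small lids look seated and centred (right half, 474,133 and 567,150). The large lid's knob is centred on the gripper at wrist column 326. Now I grasp it.

Emit:
play_rows(deltas=[{"delta_rot": [0,0,0],"travel": [0,0,0.85],"fingers": 1},{"delta_rot": [0,0,0],"travel": [0,0,1],"fingers": 1},{"delta_rot": [0,0,0],"travel": [0,0,1],"fingers": 1},{"delta_rot": [0,0,0],"travel": [0,0,1],"fingers": 1},{"delta_rot": [0,0,0],"travel": [0,0,1],"fingers": 1}])

```text
clock: 28.55
tcp_pos: [0.4555, 0.327, 0.1164]
eef_rot: [-3.142, -0.0, -0.0]
force: [0.5, -0.2, -0.1]
gripper_width: 1.001
gripper_force: 0.0
```

Emit:
play_rows(deltas=[{"delta_rot": [0,0,0],"travel": [0,0,1],"fingers": 1},{"delta_rot": [0,0,0],"travel": [0,0,1],"fingers": 1},{"delta_rot": [0,0,0],"travel": [0,0,1],"fingers": 0.8},{"delta_rot": [0,0,0],"travel": [0,0,0.7],"fingers": 0.6},{"delta_rot": [0,0,0],"travel": [0,0,0.2],"fingers": 0.5}])

```text
clock: 29.05
tcp_pos: [0.4549, 0.327, 0.0377]
eef_rot: [3.141, 0.002, -0.0]
force: [0.6, -1.3, 0.4]
gripper_width: 0.755
gripper_force: 0.0
```

Emit:
play_rows(deltas=[{"delta_rot": [0,0,0],"travel": [0,0,0],"fingers": 0.4},{"delta_rot": [0,0,0],"travel": [0,0,0],"fingers": 0},{"delta_rot": [0,0,0],"travel": [0,0,0],"fingers": 0},{"delta_rot": [0,0,0],"travel": [0,0,0],"fingers": 0},{"delta_rot": [0,0,0],"travel": [0,0,0],"fingers": 0}])

```text
clock: 29.55
tcp_pos: [0.4555, 0.3277, 0.0394]
eef_rot: [-3.141, -0.001, 0.0]
force: [-0.4, 0.3, 1.8]
gripper_width: 0.327
gripper_force: 30.0
```

Emit:
play_rows(deltas=[{"delta_rot": [0,0,0],"travel": [0,0,0],"fingers": 0},{"delta_rot": [0,0,0],"travel": [0,0,0],"fingers": 0}])

```text
clock: 29.75
tcp_pos: [0.4555, 0.3277, 0.0394]
eef_rot: [-3.141, -0.001, 0.0]
force: [-1.0, -0.2, 5.5]
gripper_width: 0.33
gripper_force: 30.0
```

```bash
python3 - <<'E'
from h import *
c=ctrl.get_calibration("top"); im=cv2.imread("pics/top4.png")[:,:,::-1]
mouth(im,c,(.474,-.35),.126,.04,(100,120,140,160,180,200))
print(disc("top",(.4504,-.1076),.088,.038,im),disc("top",(.4855,.098),.112,.045,im))
E
```

```text
100 79 [ 0.4737 -0.3538  0.0379]
100 68 [ 0.4848 -0.3416  0.0423]
120 97 [ 0.474  -0.3533  0.0391]
120 240 [ 0.49   -0.3124  0.0631]
140 102 [ 0.4741 -0.3527  0.0402]
160 102 [ 0.4738 -0.3527  0.0409]
180 104 [ 0.4742 -0.3522  0.0418]
180 145 [ 0.4685 -0.3498  0.0496]
200 108 [ 0.4743 -0.3523  0.0424]
200 117 [ 0.4733 -0.3527  0.0452]
[ 0.45116159 -0.10757258  0.03499473] [0.48640277 0.0974075  0.04220162]
```

Emit:
play_rows(deltas=[{"delta_rot": [0,0,0],"travel": [0,0,-0.5],"fingers": 0},{"delta_rot": [0,0,0],"travel": [0,0,-1],"fingers": 0},{"delta_rot": [0,0,0],"travel": [0,0,-1],"fingers": 0},{"delta_rot": [0,0,0],"travel": [0,0,-1],"fingers": 0},{"delta_rot": [0,0,0],"travel": [0,0,-1],"fingers": 0}])

```text
clock: 30.25
tcp_pos: [0.4551, 0.3275, 0.13]
eef_rot: [3.141, 0.0, 0.0]
force: [1.0, 0.2, -1.7]
gripper_width: 0.326
gripper_force: 30.0
```

Emit:
play_rows(deltas=[{"delta_rot": [0,0,0],"travel": [0,0,-1],"fingers": 0},{"delta_rot": [0,0,0],"travel": [0,0,-1],"fingers": 0},{"delta_rot": [0,0,0],"travel": [0,0,-1],"fingers": 0},{"delta_rot": [0,0,0],"travel": [0,0.5,-1],"fingers": 0},{"delta_rot": [0,0,0],"travel": [0,1,-1],"fingers": 0}])

```text
clock: 30.75
tcp_pos: [0.4548, 0.2978, 0.2299]
eef_rot: [-3.141, 0.0, 0.002]
force: [0.5, 0.1, -0.6]
gripper_width: 0.33
gripper_force: 30.0
```

Emit:
play_rows(deltas=[{"delta_rot": [0,0,0],"travel": [0,1,0],"fingers": 0},{"delta_rot": [0,0,0],"travel": [0,1,0],"fingers": 0},{"delta_rot": [0,0,0],"travel": [0,1,0],"fingers": 0},{"delta_rot": [0,0,0],"travel": [0,1,0],"fingers": 0},{"delta_rot": [0,0,0],"travel": [0,1,0],"fingers": 0}])

```text
clock: 31.25
tcp_pos: [0.455, 0.1968, 0.2292]
eef_rot: [-3.142, 0.0, 0.0]
force: [0.2, -0.3, -2.0]
gripper_width: 0.329
gripper_force: 30.0
```

Emit:
play_rows(deltas=[{"delta_rot": [0,0,0],"travel": [0,1,0],"fingers": 0},{"delta_rot": [0,0,0],"travel": [0,1,0],"fingers": 0},{"delta_rot": [0,0,0],"travel": [0,1,0],"fingers": 0},{"delta_rot": [0,0,0],"travel": [0,1,0],"fingers": 0},{"delta_rot": [0,0,0],"travel": [0,1,0],"fingers": 0}])

```text
clock: 31.75
tcp_pos: [0.4551, 0.0968, 0.2292]
eef_rot: [-3.142, 0.0, 0.0]
force: [0.5, 0.4, -1.3]
gripper_width: 0.328
gripper_force: 30.0
```

Emit:
play_rows(deltas=[{"delta_rot": [0,0,0],"travel": [0,1,0],"fingers": 0},{"delta_rot": [0,0,0],"travel": [0,1,0],"fingers": 0},{"delta_rot": [0,0,0],"travel": [0,1,0],"fingers": 0},{"delta_rot": [0,0,0],"travel": [0,1,0],"fingers": 0},{"delta_rot": [0,0,0],"travel": [0,1,0],"fingers": 0}])

```text
clock: 32.25
tcp_pos: [0.4551, -0.0031, 0.2292]
eef_rot: [-3.141, 0.0, 0.0]
force: [0.2, -1.1, -1.5]
gripper_width: 0.328
gripper_force: 30.0
```

Emit:
play_rows(deltas=[{"delta_rot": [0,0,0],"travel": [0,1,0],"fingers": 0},{"delta_rot": [0,0,0],"travel": [0,1,0],"fingers": 0},{"delta_rot": [0,0,0],"travel": [0,1,0],"fingers": 0},{"delta_rot": [0,0,0],"travel": [0,1,0],"fingers": 0},{"delta_rot": [0,0,0],"travel": [0,1,0],"fingers": 0}])

```text
clock: 32.75
tcp_pos: [0.4552, -0.1031, 0.2292]
eef_rot: [-3.141, 0.0, 0.0]
force: [0.5, 1.1, -2.4]
gripper_width: 0.328
gripper_force: 30.0
```

Emit:
play_rows(deltas=[{"delta_rot": [0,0,0],"travel": [0.2,1,0],"fingers": 0},{"delta_rot": [0,0,0],"travel": [0.2,1,0],"fingers": 0},{"delta_rot": [0,0,0],"travel": [0.2,1,0],"fingers": 0},{"delta_rot": [0,0,0],"travel": [0.2,1,0],"fingers": 0},{"delta_rot": [0,0,0],"travel": [0.14,1,0],"fingers": 0}])

```text
clock: 33.25
tcp_pos: [0.4743, -0.2032, 0.2291]
eef_rot: [-3.141, 0.0, 0.001]
force: [0.8, -0.0, -1.2]
gripper_width: 0.33
gripper_force: 30.0
```

Emit:
play_rows(deltas=[{"delta_rot": [0,0,0],"travel": [0,1,0],"fingers": 0},{"delta_rot": [0,0,0],"travel": [0,1,0],"fingers": 0},{"delta_rot": [0,0,0],"travel": [0,0,0],"fingers": 0},{"delta_rot": [0,0,0],"travel": [0,0,0],"fingers": 0},{"delta_rot": [0,0,0],"travel": [0,0,0],"fingers": 0}])

```text
clock: 33.75
tcp_pos: [0.4743, -0.2417, 0.229]
eef_rot: [-3.141, 0.0, 0.001]
force: [0.4, 0.2, -1.3]
gripper_width: 0.324
gripper_force: 30.0
```

```bash
python3 - <<'E'
from h import *
im=blob("wrist","w8"); c=ctrl.get_calibration("wrist"); print(ctrl.sense()["tcp_pos"])
mouth(im,c,(.474,-.352),.126,.04,(100,120,140,160,180,200))
E
```

```text
[ 0.47438381 -0.24164198  0.22906759]
```

Emit:
play_rows(deltas=[{"delta_rot": [0,0,0],"travel": [0,1,0],"fingers": 0},{"delta_rot": [0,0,0],"travel": [0,1,0],"fingers": 0},{"delta_rot": [0,0,0],"travel": [0,1,0],"fingers": 0},{"delta_rot": [0,0,0],"travel": [0,1,0],"fingers": 0},{"delta_rot": [0,0,0],"travel": [0,1,0],"fingers": 0}])

```text
clock: 34.3
tcp_pos: [0.4742, -0.3439, 0.2289]
eef_rot: [3.141, -0.0, 0.0]
force: [0.1, 0.1, -2.0]
gripper_width: 0.326
gripper_force: 30.0
```

Emit:
play_rows(deltas=[{"delta_rot": [0,0,0],"travel": [0,0.54,0],"fingers": 0},{"delta_rot": [0,0,0],"travel": [0,0,0.7],"fingers": 0},{"delta_rot": [0,0,0],"travel": [0,0,1],"fingers": 0},{"delta_rot": [0,0,0],"travel": [0,0,1],"fingers": 0},{"delta_rot": [0,0,0],"travel": [0,0,0.7],"fingers": 0}])

```text
clock: 34.8
tcp_pos: [0.4742, -0.3531, 0.1596]
eef_rot: [-3.141, 0.001, 0.001]
force: [1.1, 0.3, -1.6]
gripper_width: 0.327
gripper_force: 30.0
```

Emit:
play_rows(deltas=[{"delta_rot": [0,0,0],"travel": [0,0,0],"fingers": 0},{"delta_rot": [0,0,0],"travel": [0,0,0],"fingers": 0},{"delta_rot": [0,0,0],"travel": [0,0,0.15],"fingers": 0},{"delta_rot": [0,0,0],"travel": [0,0,0.1],"fingers": 0},{"delta_rot": [0,0,0],"travel": [0,0,0.1],"fingers": 0}])

```text
clock: 35.3
tcp_pos: [0.4744, -0.3533, 0.1542]
eef_rot: [3.141, -0.0, 0.0]
force: [-0.7, -0.4, -1.3]
gripper_width: 0.33
gripper_force: 30.0
```

Tip is 3 mm in without force. Continuing down.

Emit:
play_rows(deltas=[{"delta_rot": [0,0,0],"travel": [0,0,0.1],"fingers": 0},{"delta_rot": [0,0,0],"travel": [0,0,0.1],"fingers": 0},{"delta_rot": [0,0,0],"travel": [0,0,0.1],"fingers": 0}])

```text
clock: 35.6
tcp_pos: [0.4744, -0.353, 0.1478]
eef_rot: [-3.141, -0.0, 0.0]
force: [0.6, 2.6, -1.0]
gripper_width: 0.329
gripper_force: 30.0
```

Emit:
play_rows(deltas=[{"delta_rot": [0,0,0],"travel": [0,0,0.1],"fingers": 0},{"delta_rot": [0,0,0],"travel": [0,0,0.05],"fingers": 0}])

```text
clock: 35.8
tcp_pos: [0.4744, -0.3529, 0.1447]
eef_rot: [-3.141, 0.0, 0.0]
force: [-0.5, 3.3, 0.1]
gripper_width: 0.325
gripper_force: 30.0
```

Emit:
play_rows(deltas=[{"delta_rot": [0,0,0],"travel": [0,-0.03,0.04],"fingers": 0},{"delta_rot": [0,0,0],"travel": [0,0,0.06],"fingers": 0}])

```text
clock: 36.0
tcp_pos: [0.4744, -0.3528, 0.1433]
eef_rot: [3.141, -0.0, 0.0]
force: [-2.8, 4.6, 8.8]
gripper_width: 0.333
gripper_force: 30.0
```

Seated (0.1434 expected). Release, rise clear and check.

Emit:
play_rows(deltas=[{"delta_rot": [0,0,0],"travel": [0,0,0.03],"fingers": 0},{"delta_rot": [0,0,0],"travel": [0,0,0],"fingers": 0.5},{"delta_rot": [0,0,0],"travel": [0,0,0],"fingers": 1},{"delta_rot": [0,0,0],"travel": [0,0,0],"fingers": 1},{"delta_rot": [0,0,0],"travel": [0,0,-0.3],"fingers": 1}])

```text
clock: 36.5
tcp_pos: [0.4741, -0.3525, 0.1477]
eef_rot: [-3.141, 0.001, 0.0]
force: [-0.4, 0.1, -0.2]
gripper_width: 0.673
gripper_force: 0.0
```

Emit:
play_rows(deltas=[{"delta_rot": [0,0,0],"travel": [0,0,-1],"fingers": 1},{"delta_rot": [0,0,0],"travel": [0,0,-1],"fingers": 1},{"delta_rot": [0,0,0],"travel": [0,0,-1],"fingers": 1},{"delta_rot": [0,0,0],"travel": [0,0,-1],"fingers": 1},{"delta_rot": [0,0,0],"travel": [0,0,-1],"fingers": 1}])

```text
clock: 37.0
tcp_pos: [0.4743, -0.3526, 0.2496]
eef_rot: [3.141, -0.0, 0.0]
force: [-0.4, 0.7, 0.6]
gripper_width: 0.998
gripper_force: 0.0
```

Emit:
play_rows(deltas=[{"delta_rot": [0,0,0],"travel": [-1,0,-0.5],"fingers": 1},{"delta_rot": [0,0,0],"travel": [-1,0,0],"fingers": 1},{"delta_rot": [0,0,0],"travel": [-1,0,0],"fingers": 1},{"delta_rot": [0,0,0],"travel": [-1,0,0],"fingers": 1},{"delta_rot": [0,0,0],"travel": [-1,0,0],"fingers": 1}])

```text
clock: 37.5
tcp_pos: [0.3736, -0.3526, 0.2588]
eef_rot: [3.141, -0.0, 0.0]
force: [-0.4, 0.0, -0.3]
gripper_width: 1.0
gripper_force: 0.0
```

Emit:
play_rows(deltas=[{"delta_rot": [0,0,0],"travel": [-1,0,0],"fingers": 1},{"delta_rot": [0,0,0],"travel": [-0.5,0,0],"fingers": 1},{"delta_rot": [0,0,0],"travel": [0,0,0],"fingers": 1},{"delta_rot": [0,0,0],"travel": [0,0,0],"fingers": 1},{"delta_rot": [0,0,0],"travel": [0,0,0],"fingers": 1}])

```text
clock: 38.0
tcp_pos: [0.345, -0.3527, 0.2583]
eef_rot: [-3.142, -0.0, 0.001]
force: [-0.0, -0.0, -0.1]
gripper_width: 1.001
gripper_force: 0.0
```

```bash
python3 - <<'E'
from h import *
s=blob("side","side9"); t=blob("top","top9")
cv2.imwrite("pics/c9.png",np.hstack([cv2.resize(s[190:420,210:410],(400,460)),cv2.resize(t[180:340,200:500],(400,460))])[:,:,::-1])
print(disc("top",(.4504,-.1076),.088,.038,t),disc("top",(.4855,.098),.112,.045,t),disc("top",(.474,-.353),.136,.052,t))
E
```

```text
[ 0.45263897 -0.10631269  0.03408604] [0.49444564 0.09687879 0.03647128] [ 0.47481628 -0.35276762  0.04895585]
```

View pics/c9.png

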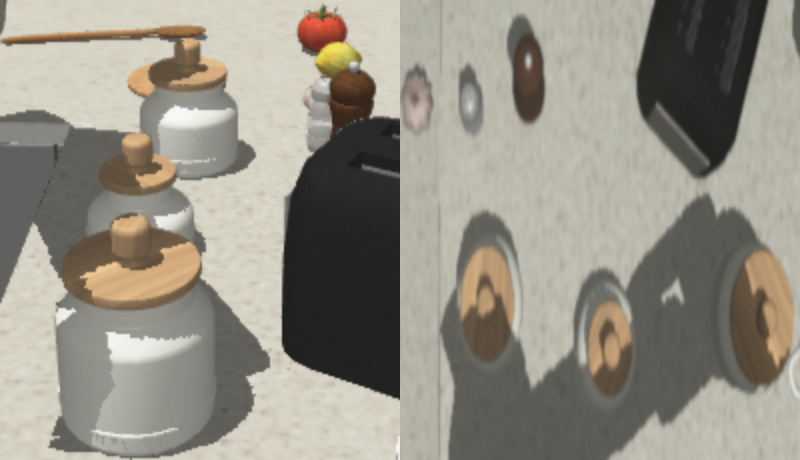

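The side crop shows all three lids on their rims. The large lid's ellipse could be slightly tilted, so I'll compare its outline with the projection of a level disc.

```bash
python3 - <<'E'
from h import *
im=cv2.imread("pics/side9.png")[:,:,::-1].copy(); c=ctrl.get_calibration("side")
m=cv2.inRange(cv2.cvtColor(im,cv2.COLOR_RGB2HSV),(5,70,30),(24,255,255))
a=np.linspace(0,2*np.pi,200)
for x,y,z,r in ((.474,-.3527,.126,.052),(.450,-.1076,.078,.038),(.4855,.098,.102,.045)):
    P=np.vstack([pix(c,np.c_[x+r*np.cos(a),y+r*np.sin(a),0*a+zz]) for zz in (z,z+.01)])
    g=P.mean(0).astype(int); roi=np.zeros_like(m); cv2.rectangle(roi,tuple((P.min(0)-6).astype(int).tolist()),tuple((P.max(0)+6).astype(int).tolist()),255,-1)
    n,l,s,_=cv2.connectedComponentsWithStats(m&roi); i=1+s[1:,4].argmax(); q=np.argwhere(l==i)[:,::-1]
    f=lambda Q:[Q[Q[:,0].argmin()].round(1).tolist(),Q[Q[:,0].argmax()].round(1).tolist(),Q[Q[:,1].argmax()].round(1).tolist()]
    low=lambda Q:[round(float(Q[abs(Q[:,0]-(g[0]+k*r*300))<1.5][:,1].max()),1) for k in(-1,0,1)]
    print("pred",f(P),low(P)," obs",f(q),low(q))
E
```

```text
pred [[241.3, 321.8], [311.6, 324.4], [273.6, 344.9]] [343.6, 344.9, 342.7]  obs [[241, 321], [310, 321], [263, 344]] [343.0, 344.0, 341.0]
pred [[259.4, 274.6], [298.7, 277.9], [277.6, 287.4]] [286.3, 287.4, 285.8]  obs [[260, 273], [297, 273], [274, 287]] [286.0, 287.0, 285.0]
pred [[284.1, 224.4], [323.6, 223.9], [303.1, 235.5]] [234.1, 235.5, 233.7]  obs [[278, 225], [322, 223], [281, 238]] [233.0, 235.0, 232.0]
```

All three outlines match level, seated discs to within about 1 px. Handing in.

```bash
python3 -c "
from station import ctrl
print(ctrl.sign_off())"
```

```text
the job is handed in; nothing more can be done
None
```

All three lids now sit level and fully home on their own canisters; the large lid waited on the cork mat, and the job was handed in at about 38 s of the 138 s allowed.

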